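# Hold the magnolia block in the carving board's corner

## Task

Swing the carving board's raised keeper bar down until it is fully shut in its detent, and bring the bevelled magnolia block into the corner of the board: long side flush along the fence, end up against the shut keeper bar, lying flat on the bed. Finish while holding it there with one steady diagonal push of moderate strength (around 10 to 15 N) that presses the block into the fence and down on the bed together; do not let go at the end. Leave the other things on the table and the stone slip on the board where they are.

Things in the scene. Friction and masses are not known exactly. Their poses are not given: they have to be found in the camera images.
- corner (a point): Inner corner of the carving board where the fence's face, the shut keeper's inner face and the bed's top meet, 20 mm above the table. Its axes are the board's: x level, out of the bed into the fence (away from the robot), y along the fence into the keeper bar, z up. The board is fixed; its place and yaw (up to 0.28 rad) differ each time.
- bed: The board's flat wooden bed, 220 (x) x 310 (y) x 20 mm high, lying on the table, axes parallel to corner's. Origin: centre of its underside. The corner lies at x +90, y +118, z +20 mm from it. Its top, waxed smooth (friction with the block about 0.3; fence, keeper and fingers about 0.6), is where the block must lie.
- fence: Fixed dark wooden fence standing on the far edge of the bed: 22 mm thick (x), 258 mm long (y), 40 mm high above the bed (as tall as the block, so no finger fits between a block and the fence it touches). Origin: centre of its underside, on the bed's top. Its face to the robot is at x = -11 mm.
- keeper (a joint): Keeper bar's angle, rad: 0 = shut, level across the bed's +y end, square to the fence; grows as its robot-side end lifts (to 1.05). Starts at 0.5 to 0.95, held by friction. Press its upper side near the free end down (1 to 2 N) to swing it; from 0.19 rad down its end rides past a spring ball (1 to 3 N), which springs over it at 0 and keeps it shut; hard stop at 0. Firm against sideways push.
- keeper_end (a point): Middle of the keeper bar's upper face, 150 mm along the bar from the hinge axis, 12 mm above its centre line; moves with the bar, x axis along the bar towards the hinge. The bar is dark wood with brass ends, 24 mm wide (y), 24 mm high; its free end is 25 mm beyond this point. Shut, its upper face is 26 mm above the bed's top.
- keeper_hinge (a point): Fixed point on the hinge axis, mid-width of the bar; corner's axes. From the corner it lies at x +15, y +12, z +14 mm. At joint angle a, keeper_end is at x = -150 cos a + 12 sin a, z = 150 sin a + 12 cos a (mm) from it. The spring ball (20 mm across) and its brass post, 45 mm over the bed, stand 21 mm and more beyond the shut bar's keeper_end, robot side.
- block: Loose pale magnolia workpiece, 60 (x) x 110 (y) x 40 mm high, 0.12 to 0.23 kg. Origin: centre of underside. Its upper long edge on the -x (robot) side has a 45 degree bevel, 16 by 16 mm; the face below is 24 mm high. Starts on the bed, about 30 to 65 mm clear of the fence, 12 to 40 mm clear of the shut keeper, turned up to 0.2 rad. Home, its origin is at x -30, y -55, z 0 mm from the corner.
- slip: Green stone slip, loose, 70 (x) x 26 (y) x 10 mm, lying on the bed near its end away from the keeper bar, its long side about square to the fence. Origin: centre of its underside. To be left alone.
- gouge: Loose brass-ferruled gouge lying on the table, about 215 mm long along its x, 25 mm thick; origin under its ferrule. To be left alone.
- mallet: Loose boxwood mallet lying on the table: head a cylinder 68 mm across and 90 mm long (along y) at x +100 mm, handle 26 mm thick from x -120 to +70 mm, standing 68 mm high. To be left alone.
- offcut: Loose plain square-edged pale offcut on the table, 50 (x) x 80 (y) x 30 mm, without bevel; not the workpiece. To be left alone.
- brush: Loose hand brush lying on the table beyond the board, along its x. To be left alone.
- teacup: Blue cup, 72 mm across and 75 mm high, standing on the table to the left of the board. To be left alone.
Mind the look-alikes: they are no part of the job. What is shaped like the block but turquoise is not meant.

How it is judged:
On the way:
1. the keeper bar is shut in its detent (value of joint keeper below 0.04 rad), for 0.2 s.
At the end, for the whole second after the job is handed in: Through the last second: keeper below 0.04 rad; block at rest, flat on bed (2 mm, 0.03 rad), along the fence (3 mm, 0.04 rad), end within 6 mm of the keeper; fingers push it with 4 to 40 N, so that it presses the fence with over 2 N and the bed with over 4 N (value of joint keeper below 0.04 rad and x of block in the frame of corner between -0.033 and -0.027 m and y of block in the frame of corner between -0.061 and -0.052 m and z of block in the frame of corner between -0.002 and 0.002 m and angle between the y axis of block and the y axis of corner, either way round below 0.04 rad and angle between block's own z axis and vertical below 0.03 rad and contact force between block and fence above 2 N and contact force between block and bed above 4 N and contact force between the fingers and block between 4 and 40 N and linear speed of block below 0.01 m/s); the arm keeps its last pose, push and grip.
It fails at once if a bystander was moved by more than 30 mm (distance of any of slip, gouge, mallet, offcut, brush, teacup from where it was at the start of the episode above 0.03 m).
It also fails if it takes over 64 s, if anything falls off the work surface, if the arm or the gripper's body presses on something with over 40 N, if the wrist force passes 120 N, or if a joint passes its speed limit or range.

## Robot

A 7-joint arm with a two-finger parallel gripper is mounted at the origin on the work surface. World frame = base frame: x ahead of the robot, y to its left, z up, the work surface at z = 0. Lengths are in m, angles in rad, forces in N, time in s.
With the tool pointing down it reaches from about 0.4 to 0.875 m from the base axis. Payload 6.5 kg.
Tool frame: the origin (TCP) lies where the fingers leave the gripper's body, on its centre line; the fingertips stand r.tips_ahead ahead of it and the grasp point (between the pads) lies 45 mm ahead of it (r.tips_ahead is the distance from the TCP to the fingertips, in m); z points along the fingers, y is the line along which they close (so a half turn about z gives the same grasp; the last joint's range is limited). The gripper opens to 88 mm and grips with 3 to 60 N. Pads are 18 mm wide; open, the fingers measure 123 mm over their backs; the gripper's body (75 mm by 187 mm) begins 45 mm behind the grasp point.
Start: joints at [1.154, 0.536, -0.004, 1.538, 0.003, 1.067, -0.071], TCP at [0.223, -0.61, 0.303] pointing down, gripper open.
Joint ranges: [-2.7, 2.7], [-0.37, 2.16], [-1.27, 1.26], [0.24, 2.4], [-1.31, 4.45], [0.19, 1.91], [-2.76, 2.76]. Speed limits (rad/s): [2.39, 2.39, 3.14, 3.14, 3.14, 3.14, 3.14].

## Interface

Orientations are given as a unit quaternion [w, x, y, z].
In Python, from workcell import r gives the robot as it stands.
- The arm moves only by the tool drive_tool, never from a script. Its argument "motion" is a list of rows, each an object of numbers: "tx", "ty", "tz": the shift along the tool's x, y, z in cm; "twist": the turn about the tool's z in rad. A call has 1 to 12 rows; each row shifts and turns the commanded pose from where the row before left it, along the tool's axes as they then stand; what a row does not reach is not made up. A row lasts 1/10 s, in which the tool goes at most 50 mm and 8.59 degrees, less where a joint would pass 70% of its speed; a pose out of reach is approached as far as the arm can. A call is refused whole if a number of a shift passes 5 or a number of a turn 0.15, either way. A call with a gripper value outside its range is refused whole. "grip" is the closure, from -1 (fully open) to 1 (shut), set as the call begins (left out, the last holds). The fingers move at their own pace and stop on an object; "squeeze" is the grip in N (left out, the last holds). Time passes only in rows, so rows that do not move let the fingers close. It gives the time, the measured TCP pose, the force, the opening and the grip force at its end, in the units of the state.
- r.state(): the state, without advancing time (a new reading comes with each control period).
- r.capture(name): name is "scene" or "side" or "wrist"; returns a dict with "frame" (480x640x3 uint8, red, green, blue), "vfov" (degrees; the focal length in pixels is half the picture's height over the tangent of half this angle, whatever the lens; pixels are square), "cx", "cy" (the principal point, pixels), "k1" (the pictures are not rectified: a ray, as slopes to the right and down, at radius r is drawn at 1 + k1 r^2 times it, then the intrinsics apply), "R" (3x3) and "t" (3): a world point X has camera coordinates R X + t. Camera axes: x right, y down, z forward; pixel columns grow to the right and rows downward; lengths in m; the calibration is good to about 2 mm. A picture is of the moment at which its call begins. There is no depth.
- r.sign_off(): hands the job in; it is judged then, once.
Trained networks look in a picture, given as the dict that the camera call returned (one of the last four; its "shot" number tells which), for a name from the list of things; names that differ only in an ending like _2 or _b are one class to them, and where a whole thing is asked for, a point or a joint stands for the part that bears it (a point fixed in the world has none). Each returns a list of dicts, best first, with "conf" (0 to 1); they miss things now and then, are a little off and sometimes report something else, mostly with a low value. They report only what shows in the picture. A call takes as long as a camera call. They do not tell look-alikes from the thing itself.
- r.search_frame(picture, label): "location" ([x, y, z] in m, in world coordinates, good to about 4 mm: the middle of the surface that is visible of it).
- r.silhouettes(picture, label): "pixels" (480x640 bool, what is visible of it).
The state is a dict: "clock": time; "joint_pos": joint angles; "joint_vel": joint speeds; "effort": joint torques, N m; "tcp_pos": TCP position; "tcp_rot": TCP orientation; "ft_force": force on the tool from outside, world axes, zero at the start; "moment": the same for the moment, N m; "finger_gap": finger opening in m; "finger_force": force on a finger pad.
Only numpy, scipy, OpenCV 4.12 (cv2) and the standard library are available. Lean on these libraries where they do the work, as an engineer would, in place of code of your own. Each camera call takes 0.05 s, during which the arm holds its last target. There are 200 camera calls.

## Working session

There is one attempt and no reset: what is moved stays moved. The work goes in short steps, Python scripts to look and compute and a tool call to move; the robot and the scene stay as the last step left them, time stands still between calls to the robot, and variables do not carry over. Pictures are saved under pics/ and viewed, at most 10 in all, crops included, and the job is handed in when it is done.

Besides the shell and the picture viewer there is one more tool, called in YAML: its name, and indented under it one key for each argument. drive_tool: Moves the arm, as the interface text tells. Its arguments: {"type":"object","properties":{"motion":{"type":"array"},"grip":{"type":"number"},"squeeze":{"type":"number"}},"required":["motion"]}

```bash
mkdir -p pics
cat > h.py <<'E'
import numpy as np, cv2
from workcell import r
def save(d,n): cv2.imwrite('pics/'+n+'.png',d['frame'][:,:,::-1])
def f(d): return 240/np.tan(np.radians(d['vfov'])/2)
def ray(d,u,v):
    xd=np.array([(u-d['cx'])/f(d),(v-d['cy'])/f(d)]); x=xd.copy()
    for _ in range(30): x=xd/(1+d['k1']*(x@x))
    R=np.array(d['R']);t=np.array(d['t'])
    return -R.T@t, R.T@np.array([x[0],x[1],1])
def onz(d,u,v,z):
    c,k=ray(d,u,v); return c+k*(z-c[2])/k[2]
def proj(d,X):
    p=np.array(d['R'])@np.asarray(X,float)+np.array(d['t']); x=p[:2]/p[2]; s=1+d['k1']*(x@x)
    return np.array([d['cx'],d['cy']])+f(d)*x*s
E
python3 - <<'E'
from h import *
np.set_printoptions(precision=4,suppress=True)
print(r.tips_ahead); s=r.state(); print(s)
for n in ['scene','side']:
    d=r.capture(n); save(d,n+'0')
    print(n,{k:v for k,v in d.items() if k not in('frame',)})
    for l in ['block','keeper','fence','bed','slip','teacup','offcut','mallet','gouge','brush']:
        print(l,[(np.round(o['location'],3).tolist(),round(o['conf'],2),proj(d,o['location']).round().tolist()) for o in r.search_frame(d,l)][:3])
E
```

```text
0.064
{'clock': 0.0, 'joint_pos': array([ 1.1538,  0.5372, -0.0044,  1.5388,  0.0026,  1.0673, -0.0712]), 'joint_vel': array([ 0.0019,  0.001 , -0.0019,  0.0006, -0.0023, -0.0005, -0.0001]), 'effort': array([  0.0003, -57.0983,   0.9909, -25.1607,  -0.0563,   0.0178,
         0.0001]), 'tcp_pos': array([ 0.2232, -0.61  ,  0.3018]), 'tcp_rot': array([-0.0008,  0.9847,  0.1745, -0.0002]), 'ft_force': array([ 0.8595, -0.722 ,  0.0058]), 'moment': array([ 0.0298, -0.0326, -0.0031]), 'finger_force': 0.0, 'finger_gap': 0.08810748537598832}
scene {'vfov': 49.55628622092522, 'cx': 317.86827175371434, 'cy': 244.8580676422615, 'k1': -0.012590203945395223, 'R': array([[ 0.4777,  0.8785,  0.0032],
       [ 0.7099, -0.3839, -0.5904],
       [-0.5174,  0.2843, -0.8071]]), 't': array([-0.2415, -0.3514,  1.8425]), 'shot': 1}
block [([0.622, 0.224, 0.045], 0.71, [403.0, 237.0]), ([0.767, -0.127, 0.038], 0.69, [323.0, 328.0]), ([0.571, -0.001, 0.06], 0.61, [329.0, 251.0])]
keeper [([0.6, 0.089, 0.099], 0.79, [361.0, 238.0])]
fence [([0.639, -0.074, 0.059], 0.77, [318.0, 279.0]), ([0.598, 0.087, 0.102]
[... 850 characters left out ...]
, 0.69, [318.0, 245.0]), ([0.627, 0.224, 0.038], 0.56, [313.0, 179.0])]
keeper [([0.585, 0.088, 0.104], 0.65, [316.0, 196.0]), ([0.761, 0.017, 0.018], 0.26, [397.0, 224.0])]
fence [([0.631, -0.093, 0.059], 0.88, [368.0, 259.0])]
bed [([0.511, -0.074, 0.019], 0.65, [312.0, 280.0]), ([0.642, 0.379, 0.053], 0.42, [298.0, 140.0]), ([0.41, -0.429, 0.016], 0.31, [329.0, 451.0])]
slip [([0.539, -0.17, 0.031], 0.65, [341.0, 307.0])]
teacup [([0.637, 0.382, 0.051], 0.78, [296.0, 140.0])]
offcut [([0.67, -0.393, 0.032], 0.9, [456.0, 377.0])]
mallet [([0.368, 0.416, 0.03], 0.75, [196.0, 162.0])]
gouge [([0.406, -0.428, 0.017], 0.96, [327.0, 451.0])]
brush [([0.766, 0.018, 0.018], 0.87, [399.0, 223.0])]
```

View pics/scene0.png

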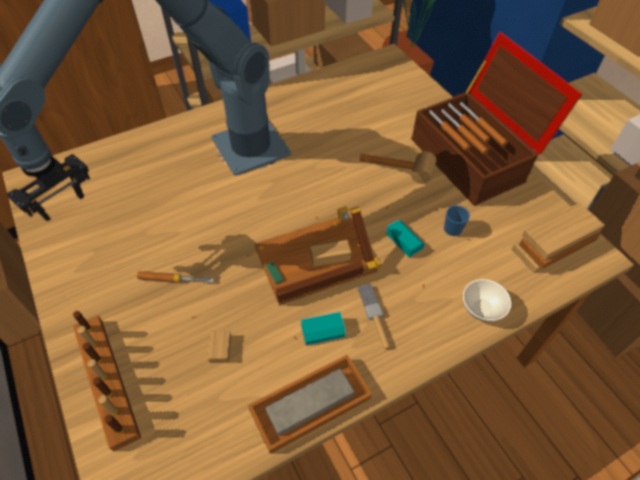

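View pics/side0.png

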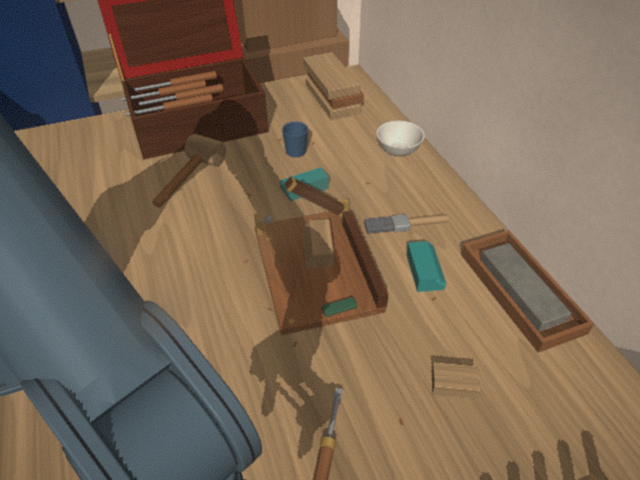

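Candidates for the block: the pale block on the bed (scene 330,251; side 318,245), turquoise ones (405,238) and (323,328), and the offcut (218,347). By the description it is the pale one on the bed. I'm moving the wrist camera above the board to check this close up.

drive_tool:
  motion:
    - {"tx": 3.4, "ty": -3.3, "tz": -0.5}
    - {"tx": 3.4, "ty": -3.3, "tz": -0.5}
    - {"tx": 3.4, "ty": -3.3, "tz": -0.5}
    - {"tx": 3.4, "ty": -3.3, "tz": -0.5}
    - {"tx": 3.4, "ty": -3.3, "tz": -0.5}
    - {"tx": 3.4, "ty": -3.3, "tz": -0.5}
    - {"tx": 3.4, "ty": -3.3, "tz": -0.5}
    - {"tx": 3.4, "ty": -3.3, "tz": -0.5}
    - {"tx": 3.4, "ty": -3.3, "tz": -0.5}
    - {"tx": 3.4, "ty": -3.3, "tz": -0.5}
    - {"tx": 3.4, "ty": -3.3, "tz": -0.5}
    - {"tx": 1, "ty": -1}
  grip: 1

```text
invalid input
```

Run:
```python
from h import *
np.set_printoptions(precision=4,suppress=True)
d=r.capture('wrist'); save(d,'w1'); s=r.state(); print(s['tcp_pos'],s['tcp_rot'],s['clock'],d['vfov'],d['t'],d['R'],d['k1'])
for l in ['block','keeper','fence','bed','slip']:
    print(l,[(np.round(o['location'],3).tolist(),round(o['conf'],2),proj(d,o['location']).round().tolist()) for o in r.search_frame(d,l)][:3])
```

```text
[ 0.2234 -0.6104  0.3027] [ 0.      0.9847  0.1745 -0.    ] 1.15 64.49689712111922 [-0.6486 -0.0442  0.3911] [[ 0.3439 -0.939   0.    ]
 [-0.8912 -0.3264  0.3151]
 [-0.2959 -0.1084 -0.9491]] -0.01695477652546576
block []
keeper []
fence []
bed []
slip []
```

View pics/w1.png

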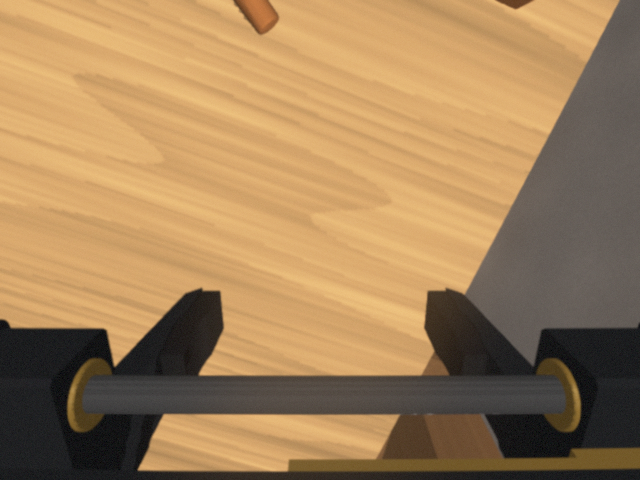

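The call was refused and the arm didn't move. This picture shows only table and the open fingers, with the gouge handle at (258,15). I'll retry with explicit fields.

drive_tool:
  motion:
    - {"tx": 3.4, "ty": -3.3, "tz": -0.5, "twist": 0.0}
    - {"tx": 3.4, "ty": -3.3, "tz": -0.5, "twist": 0.0}

```text
clock: 1.6
tcp_pos: [0.2641, -0.5246, 0.3124]
tcp_rot: [-0.0, 0.985, 0.173, -0.0]
ft_force: [1.3, 0.3, 1.0]
finger_gap: 0.0884
finger_force: 0.0
```

drive_tool:
  motion:
    - {"tx": 3.4, "ty": -3.3, "tz": -0.5, "twist": 0.0}
    - {"tx": 3.4, "ty": -3.3, "tz": -0.5, "twist": 0.0}
    - {"tx": 3.4, "ty": -3.3, "tz": -0.5, "twist": 0.0}
    - {"tx": 3.4, "ty": -3.3, "tz": -0.5, "twist": 0.0}
    - {"tx": 3.4, "ty": -3.3, "tz": -0.5, "twist": 0.0}
    - {"tx": 3.4, "ty": -3.3, "tz": -0.5, "twist": 0.0}
    - {"tx": 3.4, "ty": -3.3, "tz": -0.5, "twist": 0.0}
    - {"tx": 3.4, "ty": -3.3, "tz": -0.5, "twist": 0.0}
    - {"tx": 2.0, "ty": -3.3, "tz": -0.5, "twist": 0.0}
    - {"tx": 0.0, "ty": 0.0, "tz": 0.0, "twist": 0.0}

```text
clock: 2.6
tcp_pos: [0.4384, -0.1404, 0.3587]
tcp_rot: [-0.0, 0.984, 0.179, 0.001]
ft_force: [-0.8, -0.1, 0.8]
finger_gap: 0.0881
finger_force: 0.0
```

Run:
```python
from h import *
np.set_printoptions(precision=4,suppress=True)
d=r.capture('wrist'); save(d,'w2'); s=r.state(); print(s['tcp_pos'],s['tcp_rot'],s['clock'])
print(-np.array(d['R']).T@d['t'])
for l in ['block','keeper','fence','bed','slip']:
    print(l,[(np.round(o['location'],3).tolist(),round(o['conf'],2),proj(d,o['location']).round().tolist()) for o in r.search_frame(d,l)][:3])
```

```text
[ 0.4374 -0.1435  0.3582] [0.0001 0.9842 0.1771 0.0005] 2.65
[ 0.5139 -0.1105  0.4413]
block [([0.55, -0.013, 0.061], 0.56, [236.0, 32.0])]
keeper []
fence [([0.619, -0.162, 0.06], 0.8, [419.0, 17.0])]
bed [([0.506, -0.067, 0.019], 0.8, [283.0, 103.0])]
slip [([0.541, -0.165, 0.032], 0.85, [383.0, 105.0])]
```

View pics/w2.png

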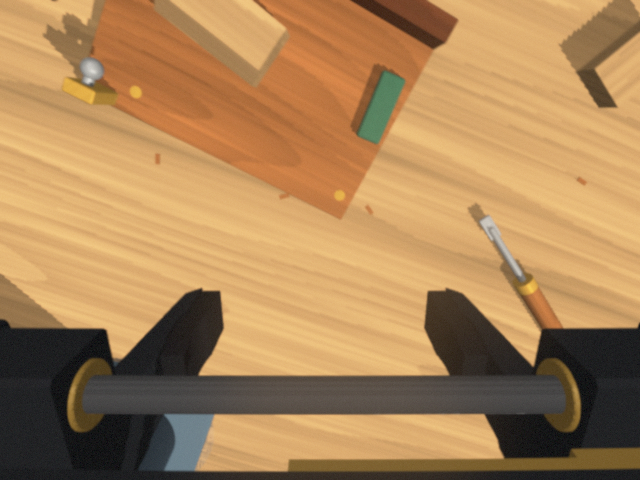

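The picture shows the bed's near corner at (340,218), the pale block at (225,35), the slip at (381,105) and the spring ball at (91,70). I'll get the rough yaw from this, then move forward.

Run:
```python
from h import *
np.set_printoptions(precision=4,suppress=True)
d=r.capture('wrist')
a=onz(d,340,215,.02);b=onz(d,115,105,.02);print(a,b,np.arctan2(-(b-a)[0],(b-a)[1]))
```

```text
[ 0.4112 -0.1749  0.02  ] [0.4426 0.0896 0.02  ] -0.11807377734305165
```

drive_tool:
  motion:
    - {"tx": 4, "ty": -1, "tz": 0.0, "twist": 0.0}
    - {"tx": 4, "ty": -1, "tz": 0.0, "twist": 0.0}
    - {"tx": 4, "ty": -1, "tz": 0.0, "twist": 0.0}
    - {"tx": 3, "ty": -1, "tz": 0.0, "twist": 0.0}
    - {"tx": 0, "ty": 0, "tz": 0.0, "twist": 0.0}

```text
clock: 3.45
tcp_pos: [0.5661, -0.0537, 0.3572]
tcp_rot: [-0.001, 0.984, 0.176, 0.001]
ft_force: [-0.4, 0.0, 0.1]
finger_gap: 0.0881
finger_force: 0.0
```

Run:
```python
from h import *
np.set_printoptions(precision=4,suppress=True)
d=r.capture('wrist'); save(d,'w3'); s=r.state(); print(s['tcp_pos'],s['tcp_rot'],s['clock'])
for l in ['block','keeper','fence','bed','slip']:
    print(l,[(np.round(o['location'],3).tolist(),round(o['conf'],2),proj(d,o['location']).round().tolist()) for o in r.search_frame(d,l)][:3])
```

```text
[ 0.5646 -0.0558  0.357 ] [-0.0005  0.9845  0.1754 -0.0003] 3.5
block [([0.607, 0.223, 0.04], 0.92, [72.0, 54.0]), ([0.566, 0.01, 0.06], 0.91, [266.0, 174.0]), ([0.745, -0.129, 0.039], 0.63, [464.0, 44.0])]
keeper [([0.581, 0.093, 0.112], 0.62, [167.0, 131.0])]
fence [([0.636, -0.056, 0.063], 0.95, [353.0, 129.0]), ([0.583, 0.09, 0.11], 0.64, [172.0, 131.0])]
bed [([0.519, -0.042, 0.022], 0.89, [302.0, 222.0])]
slip [([0.543, -0.164, 0.031], 0.93, [410.0, 242.0])]
```

View pics/w3.png

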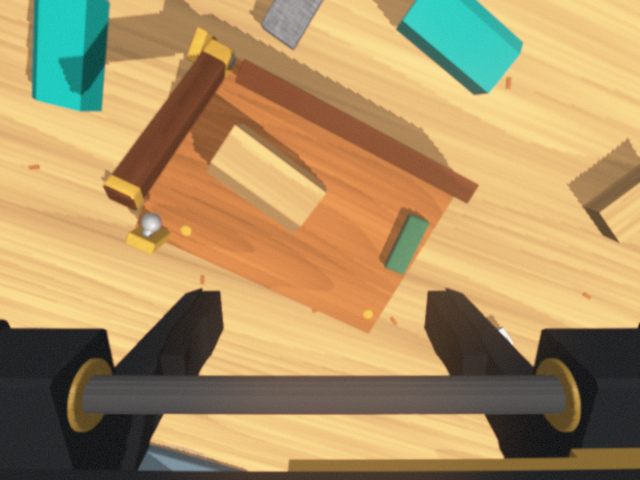

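This is a clear view: keeper raised from the hinge at (210,50) to its free end at (122,190), ball at (150,222), pale bevelled block at (268,175), fence top from (240,62) to (478,187), slip at (407,242). I'll enlarge a crop for the edges and to confirm the block.

Run:
```python
import cv2
m=cv2.imread('pics/w3.png')[40:340,90:490]
cv2.imwrite('pics/w3c.png',cv2.resize(m,(800,600),interpolation=cv2.INTER_CUBIC))
```

```text
(no output)
```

View pics/w3c.png

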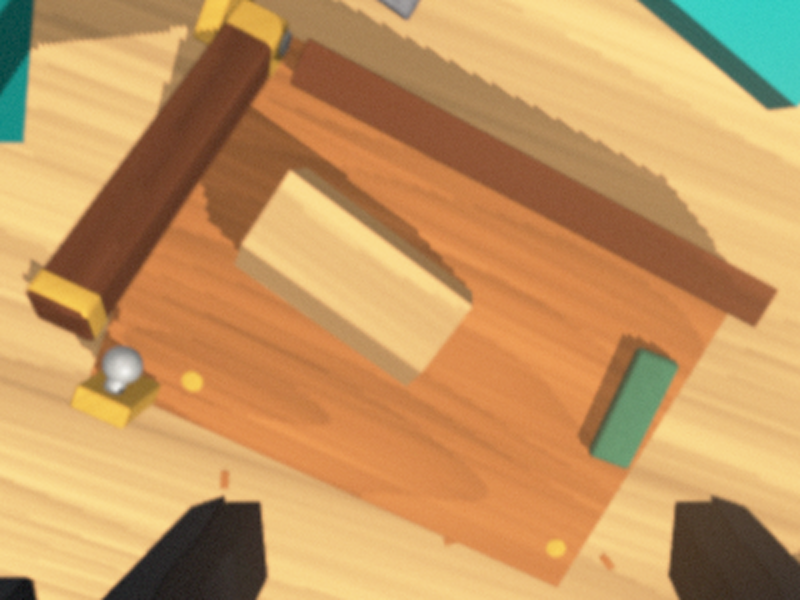

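The crop confirms it: a pale block with a darker bevel strip along its robot-side edge from (237,262) to (410,383), lying on the bed, so it is the workpiece. Next: board and block poses, with heights from two wrist positions (w2, w3).

```bash
cat >> h.py <<'E'
def tri(d1,p1,d2,p2):
    A=[];b=[]
    for d,p in((d1,p1),(d2,p2)):
        c,k=ray(d,*p);k=k/np.linalg.norm(k);P=np.eye(3)-np.outer(k,k);A.append(P);b.append(P@c)
    return np.linalg.lstsq(np.vstack(A),np.hstack(b),rcond=None)[0]
def Rz(a): return np.array([[np.cos(a),-np.sin(a),0],[np.sin(a),np.cos(a),0],[0,0,1]])
E
cat > fit.py <<'E'
from h import *
from scipy.optimize import least_squares
import copy
np.set_printoptions(precision=4,suppress=True)
d=r.capture('wrist')
# w2 camera: same orientation, shifted by TCP difference
d2=dict(d); s=r.state(); sh=np.array([.4374,-.1435,.3582])-np.array([.5646,-.0558,.3570])
d2['t']=np.array(d['t'])-np.array(d['R'])@sh
C=lambda u,v:(u/2+90,v/2+40)
print('tri block corner',tri(d2,(288,33),d,(326,190)),'bevel end',tri(d2,(257,86),d,(295,231.5)))
print('tri bed corner',tri(d2,(341,218),d,(368.5,332.5)),'slip corner',tri(d2,(391,69),d,C(640,350)))
print('tri ball',tri(d2,(92,68),d,C(122,365)))
# board in corner frame: fence
obs=[(C(777,291),(.022,-.273,.04)),(C(755,326),(0,-.273,.04)),(C(308,40),(.022,-.015,.04)),(C(292,84),(0,-.015,.04)),(C(557,585),(-.2,-.273,0))]
def res(p):
    out=[]
    for px,X in obs:
        out+=list(proj(d,Rz(p[2])@np.array(X)+[p[0],p[1],.02])-px)
    return out
f1=least_squares(res,[.6,.1,-.12],x_scale=.01,loss='soft_l1');print('corner',f1.x,np.round(res(f1.x),1))
p=f1.x; Rb=Rz(p[2]); c0=np.array([p[0],p[1],.02])
B=[(C(292,170),(.03,.055,.04)),(C(472,300),(.03,-.055,.04)),(C(237,262),(-.03,.055,.024)),(C(410,383),(-.03,-.055,.024))]
def rb(q):
    out=[]
    for px,X in B: out+=list(proj(d,Rz(q[2])@np.array(X)+[q[0],q[1],.02])-px)
    return out
f2=least_squares(rb,[.56,.01,-.2],x_scale=.01);print('block',f2.x,np.round(rb(f2.x),1))
q=f2.x;print('block in corner',Rb.T@(np.array([q[0],q[1],.02])-c0),q[2]-p[2])
# keeper angle: free end upper face corners, x=-175 along bar, +12
K=[(C(33,290),.012,0),(C(100,302),-.012,0),(C(228,25),.012,1),(C(268,62),-.012,1)]
h=c0+Rb@np.array([.015,.012,.014])
def kp(a,l,y): return h+Rb@np.array([-l*np.cos(a)+.012*np.sin(a),y,l*np.sin(a)+.012*np.cos(a)])
def rk(a): return np.hstack([proj(d,kp(a[0],.175,y))-px for px,y,e in K if e==0])
f3=least_squares(rk,[.7]);print('keeper',f3.x,rk(f3.x),'end pt',kp(f3.x[0],.15,0))
np.savez('fit.npz',p=p,q=q,a=f3.x)
E
python3 fit.py
```

```text
tri block corner [ 0.5647 -0.0606  0.0417] bevel end [ 0.5093 -0.0454  0.0387]
tri bed corner [ 0.4077 -0.175   0.0224] slip corner [ 0.5692 -0.163   0.0282]
tri ball [0.4727 0.1015 0.0571]
corner [ 0.6358  0.0717 -0.1188] [ 0.9 -0.5 -0.2  0.9  0.2 -0.8 -1.1  0.2  0.2  0.7]
block [ 0.5539  0.0016 -0.2852] [-0.6 -1.1  1.4  0.7 -0.5  0.7 -0.4 -0.1]
block in corner [-0.0731 -0.0793  0.    ] -0.1664090098043146
keeper [0.7573] [-5.4723 -2.3801 -7.9168  5.9392] end pt [0.5521 0.0938 0.1458]
```

```bash
cat > kfit.py <<'E'
from h import *
z=np.load('fit.npz');p=z['p'];Rb=Rz(p[2]);h=np.array([p[0],p[1],.02])+Rb@np.array([.015,.012,.014])
def bar(a): return [h+Rb@np.array([-l*np.cos(a)+n*np.sin(a),y,l*np.sin(a)+n*np.cos(a)]) for l in(-.01,.175) for n in(-.012,.012) for y in(-.012,.012)]
for cam in ['wrist','scene','side']:
    d=r.capture(cam); o=r.silhouettes(d,'keeper')
    if not o: print(cam,'none');continue
    m=o[0]['pixels']; best=[]
    for a in np.arange(0,1.1,.02):
        k=np.zeros(m.shape,np.uint8);cv2.fillConvexPoly(k,cv2.convexHull(np.round([proj(d,X) for X in bar(a)]).astype(np.int32)),1)
        best.append(((m&(k>0)).sum()/(m|(k>0)).sum(),round(a,2)))
    print(cam,o[0]['conf'],sorted(best)[-3:])
E
python3 kfit.py
```

```text
wrist 0.74 [(np.float64(0.14809510730960881), np.float64(0.84)), (np.float64(0.15004811752459885), np.float64(0.8)), (np.float64(0.15043691703485518), np.float64(0.82))]
scene 0.73 [(np.float64(0.7084870848708487), np.float64(0.94)), (np.float64(0.7089552238805971), np.float64(0.84)), (np.float64(0.715527950310559), np.float64(0.96))]
side 0.69 [(np.float64(0.7760416666666666), np.float64(0.74)), (np.float64(0.7965796579657966), np.float64(0.78)), (np.float64(0.8277119416590701), np.float64(0.76))]
```

drive_tool:
  motion:
    - {"tx": 0, "ty": 0, "tz": 0, "twist": 0.118}
    - {"tx": 0, "ty": 0, "tz": 0, "twist": 0.118}
    - {"tx": 0, "ty": 0, "tz": 0, "twist": 0.118}
    - {"tx": 0, "ty": 0, "tz": 0, "twist": 0.118}
    - {"tx": 0, "ty": 0, "tz": 0, "twist": 0}
  grip: 1.0
  squeeze: 10

```text
clock: 4.6
tcp_pos: [0.5638, -0.0566, 0.3577]
tcp_rot: [0.0, 0.998, -0.061, 0.0]
ft_force: [-0.5, 0.0, -0.3]
finger_gap: 0.0506
finger_force: 0.0
```

```bash
cat > go.py <<'E'
import sys
from h import *
p=np.load('fit.npz')['p']
def go(x,y,z,yaw=0):  # target tip-line (mm) in corner frame, z of tips above bed
    s=r.state(); T=np.array([p[0],p[1],.02])+Rz(p[2])@np.array([x,y,z])/1000; T[2]+=r.tips_ahead
    w,a,b,c=s['tcp_rot']; X=np.array([w*w+a*a-b*b-c*c,2*(a*b+w*c)]); th=np.arctan2(X[1],X[0])
    D=T-s['tcp_pos']; here=(Rz(p[2]).T@(s['tcp_pos']-[p[0],p[1],.02+r.tips_ahead]))*1000
    cs,sn=np.cos(th),np.sin(th)
    print('here(corner mm)',here.round(1),'yaw rel',round(th-p[2],4),'t',round(s['clock'],2),'F',np.round(s['ft_force'],1),'gap',round(s['finger_gap'],4))
    print('tx %.2f ty %.2f tz %.2f cm, twist %.3f'%((D[0]*cs+D[1]*sn)*100,(D[0]*sn-D[1]*cs)*100,-D[2]*100,th-p[2]-yaw))
if __name__=='__main__': go(*map(float,sys.argv[1:]))
E
python3 go.py -66 12 166
```

```text
here(corner mm) [ -56.3 -135.9  273.7] yaw rel -0.0032 t 4.6 F [-0.5  0.  -0.3] gap 0.0506
tx -1.02 ty -14.79 tz 10.77 cm, twist -0.003
```

drive_tool:
  motion:
    - {"tx": -0.3, "ty": -4, "tz": 1.5, "twist": 0}
    - {"tx": -0.3, "ty": -4, "tz": 2, "twist": 0}
    - {"tx": -0.4, "ty": -4, "tz": 2, "twist": 0}
    - {"tx": 0, "ty": -2.8, "tz": 2.5, "twist": 0}
    - {"tx": 0, "ty": 0, "tz": 2.8, "twist": 0}
    - {"tx": 0, "ty": 0, "tz": 0, "twist": 0}
    - {"tx": 0, "ty": 0, "tz": 0, "twist": 0}

```text
clock: 5.3
tcp_pos: [0.5719, 0.0908, 0.25]
tcp_rot: [0.0, 0.998, -0.06, -0.0]
ft_force: [-0.1, -0.5, 0.4]
finger_gap: 0.0007
finger_force: 0.0
```

```bash
python3 go.py -66 12 130; python3 kfit.py | sed -n 2,3p
```

```text
here(corner mm) [-65.8  11.4 166. ] yaw rel -0.0014 t 5.3 F [-0.1 -0.5  0.4] gap 0.0007
tx -0.03 ty -0.06 tz 3.60 cm, twist -0.001
scene 0.96 [(np.float64(0.6499388004895961), np.float64(1.0)), (np.float64(0.654320987654321), np.float64(0.98)), (np.float64(0.6551297898640297), np.float64(0.96))]
side 0.66 [(np.float64(0.7706502636203867), np.float64(0.74)), (np.float64(0.7879890809827116), np.float64(0.78)), (np.float64(0.8110091743119267), np.float64(0.76))]
```

drive_tool:
  motion:
    - {"tx": -0.3, "ty": 0, "tz": 3.0, "twist": 0}
    - {"tx": 0, "ty": 0, "tz": 0.7, "twist": 0}
    - {"tx": -0.0, "ty": 0, "tz": 0.7, "twist": 0}
    - {"tx": -0.8, "ty": 0, "tz": 0.8, "twist": 0}
    - {"tx": -0.8, "ty": 0, "tz": 0.9, "twist": 0}
    - {"tx": 0, "ty": 0, "tz": 0, "twist": 0}

```text
clock: 6.2
tcp_pos: [0.551, 0.0939, 0.1877]
tcp_rot: [0.0, 0.998, -0.06, -0.001]
ft_force: [-0.1, -0.5, 0.2]
finger_gap: 0.0001
finger_force: 0.0
```

```bash
python3 go.py -100 12 80; python3 kfit.py | sed -n 2,3p
```

```text
here(corner mm) [-86.8  12.  103.7] yaw rel -0.0014 t 6.2 F [-0.1 -0.5  0.2] gap 0.0001
tx -1.32 ty 0.00 tz 2.37 cm, twist -0.001
scene 0.84 [(np.float64(0.5554140127388535), np.float64(0.82)), (np.float64(0.558258642765685), np.float64(0.86)), (np.float64(0.5661103979460848), np.float64(0.84))]
side 0.57 [(np.float64(0.690068493150685), np.float64(0.6)), (np.float64(0.6935483870967742), np.float64(0.58)), (np.float64(0.7099303135888502), np.float64(0.62))]
```

drive_tool:
  motion:
    - {"tx": -0.7, "ty": 0, "tz": 1.2, "twist": 0}
    - {"tx": -0.6, "ty": 0, "tz": 1.2, "twist": 0}
    - {"tx": -0.6, "ty": 0, "tz": 1.3, "twist": 0}
    - {"tx": -0.5, "ty": 0, "tz": 1.3, "twist": 0}
    - {"tx": -0.3, "ty": 0, "tz": 0.8, "twist": 0}
    - {"tx": -0.2, "ty": 0, "tz": 0.8, "twist": 0}
    - {"tx": 0, "ty": 0, "tz": 0.8, "twist": 0}
    - {"tx": 0, "ty": 0, "tz": 0.3, "twist": 0}
    - {"tx": 0, "ty": 0, "tz": 0, "twist": 0}

```text
clock: 7.4
tcp_pos: [0.5238, 0.0972, 0.1112]
tcp_rot: [0.0, 0.998, -0.061, -0.001]
ft_force: [-0.0, 0.8, -0.2]
finger_gap: 0.0007
finger_force: 0.0
```

```bash
python3 go.py -116 12 26; python3 kfit.py | sed -n 2,3p
```

```text
here(corner mm) [-114.3   12.    27.2] yaw rel -0.0023 t 7.4 F [-0.   0.8 -0.2] gap 0.0007
tx -0.17 ty 0.00 tz 0.12 cm, twist -0.002
scene 0.71 [(np.float64(0.47802197802197804), np.float64(0.24)), (np.float64(0.48652482269503544), np.float64(0.32)), (np.float64(0.4901685393258427), np.float64(0.14))]
side 0.79 [(np.float64(0.46677215189873417), np.float64(0.02)), (np.float64(0.4768370607028754), np.float64(0.04)), (np.float64(0.4770716009654063), np.float64(0.06))]
```

Almost down; I'll press a little further against the stop and watch the force.

drive_tool:
  motion:
    - {"tx": 0, "ty": 0, "tz": 0.2, "twist": 0}
    - {"tx": 0, "ty": 0, "tz": 0.2, "twist": 0}
    - {"tx": 0, "ty": 0, "tz": 0.1, "twist": 0}
    - {"tx": 0, "ty": 0, "tz": 0, "twist": 0}

```text
clock: 8.1
tcp_pos: [0.5245, 0.0974, 0.1098]
tcp_rot: [0.0, 0.998, -0.061, 0.0]
ft_force: [-11.0, -2.9, 37.4]
finger_gap: 0.0002
finger_force: 18.7
```

The force rose to 37 N with the tips at 25.8 mm above the bed (text says 26 mm when shut), so the keeper is on its stop. Next: lift, open and look.

drive_tool:
  motion:
    - {"tx": 0, "ty": 0, "tz": -2, "twist": 0}
    - {"tx": 0.5, "ty": 1, "tz": -4, "twist": 0}
    - {"tx": 1.5, "ty": 2, "tz": -4, "twist": 0}
    - {"tx": 2, "ty": 2.5, "tz": -3, "twist": 0}
    - {"tx": 2, "ty": 2.5, "tz": -3, "twist": 0}
    - {"tx": 0, "ty": 0, "tz": 0, "twist": 0}
    - {"tx": 0, "ty": 0, "tz": 0, "twist": 0}
  grip: -1.0

```text
clock: 8.8
tcp_pos: [0.5742, 0.0101, 0.2669]
tcp_rot: [-0.0, 0.998, -0.061, 0.0]
ft_force: [-0.6, 1.1, -1.0]
finger_gap: 0.0546
finger_force: 0.0
```

```bash
python3 - <<'E'
from h import *
d=r.capture('wrist'); save(d,'w4')
z=np.load('fit.npz');p=z['p'];q=z['q']
import pickle; pickle.dump({k:v for k,v in d.items() if k!='frame'},open('w4.pkl','wb'))
c=np.array([p[0],p[1],.02]);Rb=Rz(p[2])
m=d['frame'][:,:,::-1].copy()
def poly(P,col):
    cv2.polylines(m,[np.round([np.array(proj(d,X))*8 for X in P]).astype(np.int32)],True,col,1,cv2.LINE_AA,3)
poly([c+Rb@np.array(X) for X in[(0,-.015,.04),(0,-.273,.04),(.022,-.273,.04),(.022,-.015,.04)]],(255,0,255))
poly([c+Rb@np.array(X) for X in[(-.16,0,.026),(0.0,0,.026),(0.0,.024,.026),(-.16,.024,.026)]],(0,255,0))
poly([c+Rb@np.array(X) for X in[(-.2,-.273,0),(.02,-.273,0),(.02,.037,0),(-.2,.037,0)]],(255,255,0))
B=np.array([q[0],q[1],.02]);Rq=Rz(q[2])
poly([B+Rq@np.array(X) for X in[(.03,.055,.04),(.03,-.055,.04),(-.014,-.055,.04),(-.014,.055,.04)]],(0,0,255))
cv2.imwrite('pics/w4o.png',cv2.resize(m[0:400,60:560],(800,600) if 0 else (750,600),interpolation=cv2.INTER_CUBIC))
s=r.state();print(s['tcp_pos'],s['finger_gap'],s['clock'])
E
python3 go.py -73 -79 100
```

```text
[0.57324182 0.01118155 0.26599539] 0.058323996295339 8.85
here(corner mm) [-55.  -67.5 182. ] yaw rel -0.002 t 8.85 F [-0.9  0.7 -0.7] gap 0.0583
tx -1.80 ty 1.15 tz 8.20 cm, twist -0.002
```

View pics/w4o.png

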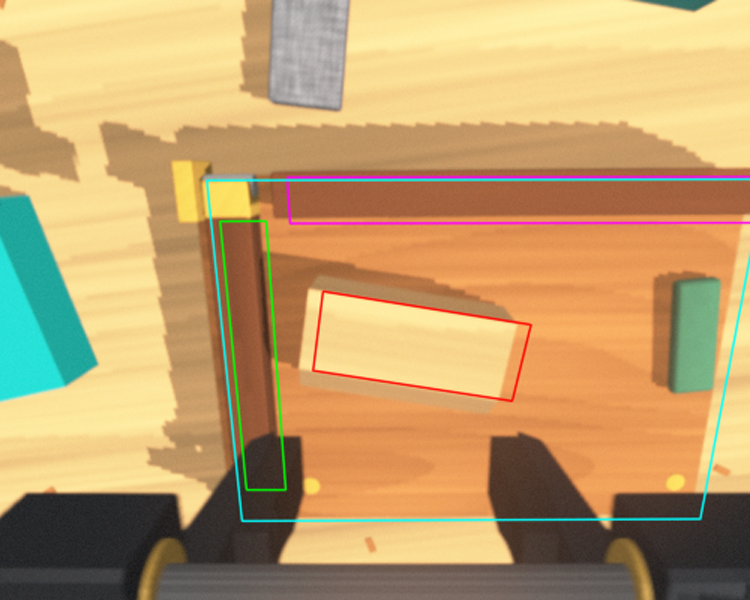

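The overlay matches in yaw but sits about 5–7 mm off along y. I suspect the fit's picture and pose differed because the arm was still settling. Checking numerically.

Run:
```python
from h import *
import pickle
np.set_printoptions(precision=4,suppress=True)
old=pickle.load(open('w4.pkl','rb'));a=cv2.imread('pics/w4.png',0)
cen=lambda d:-np.array(d['R']).T@np.array(d['t'])
for i in range(2): d=r.capture('wrist')
s=r.state()
b=cv2.cvtColor(d['frame'],cv2.COLOR_RGB2GRAY)
w=slice(100,270),slice(150,600)
print(cv2.phaseCorrelate(np.float32(a[w]),np.float32(b[w])),cen(old),cen(d),s['tcp_pos'])
# camera centre offset in tool frame & predicted
z=np.load('fit.npz');print('p',z['p'],'q',z['q'])
for n in ['block','fence','keeper','bed','slip']:
    print(n,[(np.round(o['location'],3),round(o['conf'],2)) for o in r.search_frame(d,n)][:2])
for cam in['scene','side']:
    e=r.capture(cam)
    for n in ['block','fence','slip']:
        print(cam,n,[(np.round(o['location'],3),round(o['conf'],2)) for o in r.search_frame(e,n)][:2])
save(d,'w5')
pickle.dump({k:v for k,v in d.items() if k!='frame'},open('w5.pkl','wb'))
```

```text
((1.4455188371323686, -3.089477580656961), 0.7808848289207176) [0.6545 0.0012 0.3495] [0.6535 0.0031 0.3478] [0.5728 0.0119 0.2654]
p [ 0.6358  0.0717 -0.1188] q [ 0.5539  0.0016 -0.2852]
block [(array([0.616, 0.224, 0.038]), 0.93), (array([0.566, 0.005, 0.062]), 0.81)]
fence [(array([ 0.634, -0.064,  0.063]), 0.96)]
keeper [(array([0.59 , 0.095, 0.046]), 0.84)]
bed [(array([ 0.538, -0.055,  0.021]), 0.61)]
slip [(array([ 0.543, -0.162,  0.034]), 0.67)]
scene block [(array([0.621, 0.226, 0.046]), 0.95), (array([0.57 , 0.003, 0.061]), 0.92)]
scene fence [(array([ 0.642, -0.075,  0.058]), 0.73)]
scene slip [(array([ 0.543, -0.166,  0.03 ]), 0.65), (array([ 0.397, -0.445,  0.018]), 0.51)]
side block [(array([ 0.748, -0.141,  0.042]), 0.85), (array([ 0.55 , -0.015,  0.06 ]), 0.59)]
side fence [(array([ 0.632, -0.093,  0.062]), 0.61)]
side slip [(array([ 0.539, -0.169,  0.032]), 0.93)]
```

Run:
```python
import cv2
m=cv2.imread('pics/w5.png')[80:380,170:570]
cv2.imwrite('pics/w5c.png',cv2.resize(m,(800,600),interpolation=cv2.INTER_CUBIC))
```

```text
(no output)
```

View pics/w5c.png

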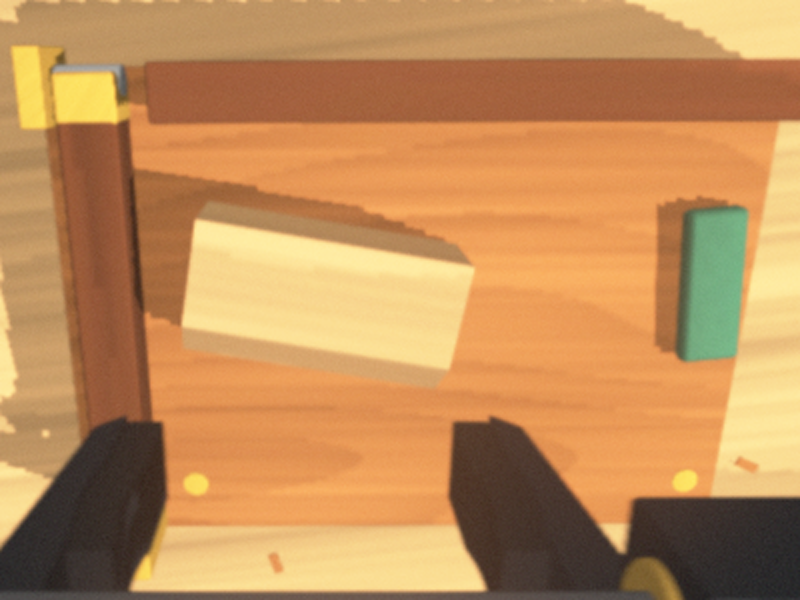

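Static view: block top-face corners at (196,217), (474,266), (447,371), (183,331), with the bevel strip below; the keeper is lying shut along (60–130,125) to (85–150,430), fence front edge at v≈121. Refit with lines.

```bash
cat > fit2.py <<'E'
from h import *
import pickle
from scipy.optimize import least_squares
np.set_printoptions(precision=4,suppress=True)
d=pickle.load(open('w5.pkl','rb'))
C=lambda u,v:(u/2+170,v/2+80)
L=[((160,122),.06,0,0),((480,121),.06,0,0),((790,120),.06,0,0),((160,61),.06,0,.022),((790,59),.06,0,.022),
((200,525),.02,0,-.2),((600,524),.02,0,-.2),((776,135),.02,1,-.273),((714,485),.02,1,-.273),
((131,140),.046,1,0),((149,400),.046,1,0),((61,140),.046,1,.024),((84,430),.046,1,.024)]
P=[(onz(d,*C(*px),z),ax,v) for px,z,ax,v in L]
def res(p): return [(Rz(p[2]).T@(X-[p[0],p[1],0]))[ax]-v for X,ax,v in P]
f1=least_squares(res,[.63,.07,-.12],loss='soft_l1',f_scale=.002);p=f1.x;print('corner',p,'res mm',(np.array(res(p))*1000).round(1))
B=[((196,217),(.03,.055,.04)),((474,266),(.03,-.055,.04)),((183,331),(-.014,.055,.04)),((447,371),(-.014,-.055,.04)),((183,347),(-.03,.055,.024)),((438,387),(-.03,-.055,.024))]
def rb(q): return np.hstack([proj(d,Rz(q[2])@np.array(X)+[q[0],q[1],.02])-C(*px) for px,X in B])
f2=least_squares(rb,[.56,.01,-.2]);q=f2.x;print('block',q,rb(q).round(1))
print('block in corner',Rz(p[2]).T@np.array([q[0]-p[0],q[1]-p[1],0]),q[2]-p[2])
np.savez('fit.npz',p=p,q=q,a=0)
E
python3 fit2.py; python3 go.py -73 -79 100
```

```text
corner [ 0.6396  0.0772 -0.1162] res mm [ 0.1  0.1  0.5 -0.5  0.   0.1 -0.3  2.   0.2 -3.3 -2.7 -0.   3.1]
block [ 0.5555  0.0083 -0.2873] [-0.2  1.5  0.4  0.2 -0.4 -2.2  1.3 -1.   0.4  0.9 -1.6  0.6]
block in corner [-0.0755 -0.0782  0.    ] -0.17101386383013514
here(corner mm) [-57.4 -73.7 182.7] yaw rel -0.0049 t 9.6 F [-1.1  0.4  0.2] gap 0.0884
tx -1.55 ty 0.53 tz 8.27 cm, twist -0.005
```

Board and block poses now agree with the text: x to under 1 mm, y to about 2 mm. The block is 45 mm off the fence and turned −0.17 rad. Plan: push it into the fence with half-open fingers as a two-point pusher, which squares it, then push its end up to the keeper.

drive_tool:
  motion:
    - {"tx": -4, "ty": 0.2, "tz": 0, "twist": 0}
    - {"tx": -4.5, "ty": 0.2, "tz": 0, "twist": 0}
    - {"tx": 0, "ty": 0, "tz": 3, "twist": 0}
    - {"tx": 0, "ty": 0, "tz": 4, "twist": 0}
    - {"tx": 0, "ty": 0, "tz": 4, "twist": 0}
    - {"tx": 0, "ty": 0, "tz": 3, "twist": 0}
    - {"tx": 0, "ty": 0, "tz": 0.5, "twist": 0}
    - {"tx": 0, "ty": 0, "tz": 0, "twist": 0}
    - {"tx": 0, "ty": 0, "tz": 0, "twist": 0}
  grip: 0.0

```text
clock: 10.5
tcp_pos: [0.4902, 0.017, 0.1231]
tcp_rot: [-0.0, 0.998, -0.061, 0.001]
ft_force: [0.9, 0.1, 0.6]
finger_gap: 0.0442
finger_force: 0.0
```

```bash
python3 go.py -142 -78 8
```

```text
here(corner mm) [-141.4  -77.1   39.1] yaw rel -0.005 t 10.5 F [0.9 0.1 0.6] gap 0.0442
tx -0.06 ty 0.09 tz 3.11 cm, twist -0.005
```

drive_tool:
  motion:
    - {"tx": 0, "ty": 0, "tz": 1.6, "twist": -0.005}
    - {"tx": 0, "ty": 0, "tz": 1.5, "twist": 0}
    - {"tx": 0, "ty": 0, "tz": 0, "twist": 0}
    - {"tx": 1, "ty": 0, "tz": 0, "twist": 0}
    - {"tx": 0.8, "ty": 0, "tz": 0, "twist": 0}
    - {"tx": 0.6, "ty": 0, "tz": 0, "twist": 0}
    - {"tx": 0.6, "ty": 0, "tz": 0, "twist": 0}
    - {"tx": 0.6, "ty": 0, "tz": 0, "twist": 0}
    - {"tx": 0.6, "ty": 0, "tz": 0, "twist": 0}
    - {"tx": 0.6, "ty": 0, "tz": 0, "twist": 0}
    - {"tx": 0, "ty": 0, "tz": 0, "twist": 0}

```text
clock: 11.6
tcp_pos: [0.5378, 0.0113, 0.0908]
tcp_rot: [-0.0, 0.998, -0.058, 0.001]
ft_force: [1.1, 0.9, -0.2]
finger_gap: 0.0444
finger_force: 0.0
```

```bash
python3 go.py -69 -78 8
python3 - <<'E'
from h import *
import pickle
d=r.capture('wrist'); o=[x for x in r.search_frame(d,'block')]
print([(np.round(x['location'],3),x['conf']) for x in o])
p=np.load('fit.npz')['p']
for x in r.silhouettes(d,'block'):
    m=x['pixels']; ys,xs=np.nonzero(m); rc=cv2.minAreaRect(np.c_[xs,ys].astype(np.float32)); 
    X=onz(d,*rc[0],.055); print(x['conf'],m.sum(),(Rz(p[2]).T@(X-[p[0],p[1],.02])*1000).round(1), rc)
E
```

```text
here(corner mm) [-93.4 -77.3   6.8] yaw rel -0.0001 t 11.6 F [ 1.1  0.9 -0.2] gap 0.0444
tx 2.44 ty 0.07 tz -0.12 cm, twist -0.000
[(array([0.591, 0.007, 0.064]), 0.56)]
0.91 57964 [-47.2 -74.1  35. ] ((317.0, 222.5), (167.0, 376.0), 90.0)
```

drive_tool:
  motion:
    - {"tx": 0.5, "ty": 0, "tz": 0, "twist": 0}
    - {"tx": 0.5, "ty": 0, "tz": 0, "twist": 0}
    - {"tx": 0.5, "ty": 0, "tz": 0, "twist": 0}
    - {"tx": 0.4, "ty": 0, "tz": 0, "twist": 0}
    - {"tx": 0.2, "ty": 0, "tz": 0, "twist": 0}
    - {"tx": 0.2, "ty": 0, "tz": 0, "twist": 0}
    - {"tx": 0.1, "ty": 0, "tz": 0, "twist": 0}
    - {"tx": 0, "ty": 0, "tz": 0, "twist": 0}

```text
clock: 12.55
tcp_pos: [0.5608, 0.0085, 0.0907]
tcp_rot: [-0.0, 0.998, -0.058, 0.0]
ft_force: [-0.8, -0.3, -0.2]
finger_gap: 0.0442
finger_force: 0.0
```

```bash
python3 go.py -69 -78 8
```

```text
here(corner mm) [-70.3 -77.3   6.7] yaw rel 0.0001 t 12.55 F [-0.8 -0.3 -0.2] gap 0.0442
tx 0.13 ty 0.07 tz -0.13 cm, twist 0.000
```

drive_tool:
  motion:
    - {"tx": 0.1, "ty": 0, "tz": 0, "twist": 0}
    - {"tx": 0.1, "ty": 0, "tz": 0, "twist": 0}
    - {"tx": 0.1, "ty": 0, "tz": 0, "twist": 0}
    - {"tx": 0, "ty": 0, "tz": 0, "twist": 0}
    - {"tx": 0, "ty": 0, "tz": 0, "twist": 0}

```text
clock: 13.05
tcp_pos: [0.5621, 0.0083, 0.0903]
tcp_rot: [0.0, 0.998, -0.058, -0.002]
ft_force: [-4.5, -0.6, 2.7]
finger_gap: 0.044
finger_force: 2.5
```

```bash
python3 go.py -69 -78 8
```

```text
here(corner mm) [-69.  -77.4   6.3] yaw rel 0.0007 t 13.05 F [-4.5 -0.6  2.7] gap 0.044
tx 0.00 ty 0.06 tz -0.17 cm, twist 0.001
```

The fence contact shows −4.5 N at exactly the expected position. Next: retreat, close the fingers, go round to the −y end and push towards the keeper.

drive_tool:
  motion:
    - {"tx": -2, "ty": 0, "tz": 0, "twist": 0}
    - {"tx": 0, "ty": 0, "tz": -3, "twist": 0}
    - {"tx": 0, "ty": 0, "tz": -3, "twist": 0}
    - {"tx": 2, "ty": 4, "tz": 0, "twist": 0}
    - {"tx": 2, "ty": 4, "tz": 0, "twist": 0}
    - {"tx": 2.1, "ty": 0.4, "tz": 0, "twist": 0}
    - {"tx": 0, "ty": 0, "tz": 0, "twist": 0}
    - {"tx": 0, "ty": 0, "tz": 0, "twist": 0}
  grip: 1.0

```text
clock: 13.85
tcp_pos: [0.5945, -0.0792, 0.1505]
tcp_rot: [-0.0, 0.998, -0.058, -0.0]
ft_force: [-0.2, 1.6, 0.3]
finger_gap: 0.0005
finger_force: 0.0
```

```bash
python3 go.py -28 -161 7
python3 - <<'E'
from h import *
d=r.capture('wrist'); p=np.load('fit.npz')['p']
for x in r.silhouettes(d,'block')[:2]:
    m=x['pixels']; ys,xs=np.nonzero(m)
    c,s=cv2.minAreaRect(np.c_[xs,ys].astype(np.float32))[:2]
    B=cv2.boxPoints(cv2.minAreaRect(np.c_[xs,ys].astype(np.float32)))
    print(x['conf'],m.sum(),[(Rz(p[2]).T@(onz(d,*b,.06)-[p[0],p[1],.02])*1000).round(0).tolist() for b in B], B.round().tolist())
E
```

```text
here(corner mm) [ -26.7 -160.5   66.5] yaw rel 0.0005 t 13.85 F [-0.2  1.6  0.3] gap 0.0005
tx -0.13 ty 0.05 tz 5.95 cm, twist 0.000
0.92 927 [[96.0, -184.0, 40.0], [96.0, -225.0, 40.0], [91.0, -226.0, 40.0], [91.0, -184.0, 40.0]] [[385.0, 0.0], [488.0, 0.0], [488.0, 15.0], [385.0, 15.0]]
0.88 21308 [[-0.0, -20.0, 40.0], [1.0, -136.0, 40.0], [-50.0, -134.0, 40.0], [-52.0, -7.0, 40.0]] [[33.0, 230.0], [274.0, 228.0], [275.0, 322.0], [34.0, 325.0]]
```

drive_tool:
  motion:
    - {"tx": -0.2, "ty": 0, "tz": 3, "twist": 0}
    - {"tx": 0, "ty": 0, "tz": 2.9, "twist": 0}
    - {"tx": 0, "ty": 0, "tz": 0, "twist": 0}
    - {"tx": 0, "ty": -0.7, "tz": 0, "twist": 0}
    - {"tx": 0, "ty": -0.5, "tz": 0, "twist": 0}
    - {"tx": 0, "ty": -0.5, "tz": 0, "twist": 0}
    - {"tx": 0, "ty": -0.4, "tz": 0, "twist": 0}
    - {"tx": 0, "ty": -0.4, "tz": 0, "twist": 0}
    - {"tx": 0, "ty": -0.3, "tz": 0, "twist": 0}
    - {"tx": 0, "ty": 0, "tz": 0, "twist": 0}
    - {"tx": 0, "ty": 0, "tz": 0, "twist": 0}

```text
clock: 15.05
tcp_pos: [0.5958, -0.0519, 0.0917]
tcp_rot: [0.0, 0.998, -0.058, -0.0]
ft_force: [0.4, -0.2, -0.8]
finger_gap: 0.0008
finger_force: 0.0
```

```bash
python3 go.py -28 -127.5 7
```

```text
here(corner mm) [ -28.5 -133.3    7.7] yaw rel 0.0001 t 15.05 F [ 0.4 -0.2 -0.8] gap 0.0008
tx 0.05 ty -0.58 tz 0.07 cm, twist 0.000
```

drive_tool:
  motion:
    - {"tx": 0, "ty": -0.2, "tz": 0, "twist": 0}
    - {"tx": 0, "ty": -0.1, "tz": 0, "twist": 0}
    - {"tx": 0, "ty": -0.1, "tz": 0, "twist": 0}
    - {"tx": 0, "ty": 0, "tz": 0, "twist": 0}
    - {"tx": 0, "ty": 0, "tz": 0, "twist": 0}

```text
clock: 15.55
tcp_pos: [0.5964, -0.0479, 0.0917]
tcp_rot: [-0.0, 0.998, -0.058, 0.0]
ft_force: [0.4, -0.5, 0.1]
finger_gap: 0.0004
finger_force: 0.0
```

drive_tool:
  motion:
    - {"tx": 0, "ty": -0.1, "tz": 0, "twist": 0}
    - {"tx": 0, "ty": -0.1, "tz": 0, "twist": 0}
    - {"tx": 0, "ty": 0, "tz": 0, "twist": 0}
    - {"tx": 0, "ty": 0, "tz": 0, "twist": 0}

```text
clock: 15.95
tcp_pos: [0.5966, -0.0459, 0.0917]
tcp_rot: [-0.0, 0.998, -0.058, -0.0]
ft_force: [0.3, 0.9, -0.6]
finger_gap: 0.0007
finger_force: 0.0
```

```bash
python3 go.py -28 -127.5 7
```

```text
here(corner mm) [ -28.5 -127.2    7.7] yaw rel 0.0002 t 15.95 F [ 0.3  0.9 -0.6] gap 0.0007
tx 0.05 ty 0.03 tz 0.07 cm, twist 0.000
```

drive_tool:
  motion:
    - {"tx": 0, "ty": -0.1, "tz": 0, "twist": 0}
    - {"tx": 0, "ty": -0.1, "tz": 0, "twist": 0}
    - {"tx": 0, "ty": 0, "tz": 0, "twist": 0}
    - {"tx": 0, "ty": 0, "tz": 0, "twist": 0}

```text
clock: 16.35
tcp_pos: [0.5969, -0.0443, 0.0917]
tcp_rot: [0.0, 0.998, -0.058, 0.0]
ft_force: [0.8, -1.9, 0.5]
finger_gap: 0.0006
finger_force: 0.7
```

```bash
python3 go.py -28 -127.5 7;python3 - <<'E'
from h import *
d=r.capture('wrist'); save(d,'w6')
m=d['frame'][:,:,::-1][0:480,0:640]
cv2.imwrite('pics/w6.png',m)
E
```

```text
here(corner mm) [ -28.4 -125.6    7.7] yaw rel -0.0002 t 16.35 F [ 0.8 -1.9  0.5] gap 0.0006
tx 0.04 ty 0.19 tz 0.07 cm, twist -0.000
```

View pics/w6.png

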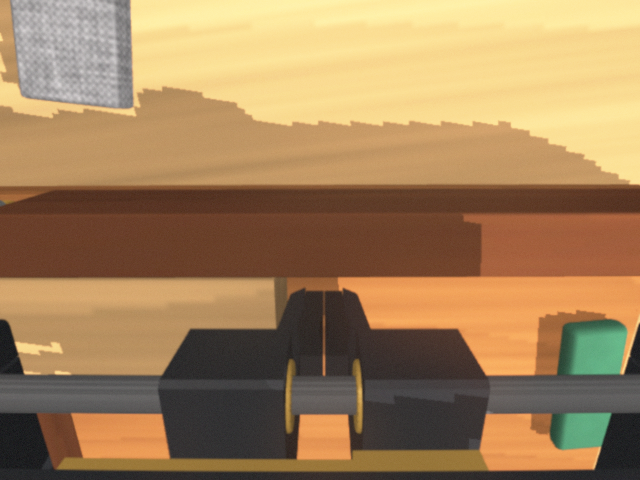

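The block is flush along the fence (edge at v≈277), with the fingers at its −y end (285,300) and the keeper at lower left. The y force is just starting, so one more millimetre to confirm.

drive_tool:
  motion:
    - {"tx": 0, "ty": -0.1, "tz": 0, "twist": 0}
    - {"tx": 0, "ty": 0, "tz": 0, "twist": 0}
    - {"tx": 0, "ty": 0, "tz": 0, "twist": 0}

```text
clock: 16.7
tcp_pos: [0.5969, -0.0441, 0.0917]
tcp_rot: [0.001, 0.998, -0.058, 0.0]
ft_force: [0.3, -4.8, -0.3]
finger_gap: 0.0005
finger_force: 2.7
```

```bash
python3 go.py -28 -127.5 7
```

```text
here(corner mm) [ -28.3 -125.4    7.7] yaw rel -0.0007 t 16.7 F [ 0.3 -4.8 -0.3] gap 0.0005
tx 0.03 ty 0.21 tz 0.07 cm, twist -0.001
```

The block is firmly against the keeper (−4.8 N, stopped). Next: go round to above the bevel for the diagonal push.

drive_tool:
  motion:
    - {"tx": 0, "ty": 1, "tz": 0, "twist": 0}
    - {"tx": 0, "ty": 0, "tz": -3.2, "twist": 0}
    - {"tx": 0, "ty": 0, "tz": -3, "twist": 0}
    - {"tx": -2.2, "ty": -4, "tz": 0, "twist": 0}
    - {"tx": -2.4, "ty": -4.2, "tz": 0, "twist": 0}
    - {"tx": 0, "ty": 0, "tz": 0, "twist": 0}
    - {"tx": 0, "ty": 0, "tz": 2, "twist": 0}
    - {"tx": 0, "ty": 0, "tz": 1.7, "twist": 0}
    - {"tx": 0, "ty": 0, "tz": 0, "twist": 0}
    - {"tx": 0, "ty": 0, "tz": 0, "twist": 0}

```text
clock: 17.7
tcp_pos: [0.5595, 0.0339, 0.1168]
tcp_rot: [-0.0, 0.998, -0.058, -0.0]
ft_force: [0.6, -0.1, -0.3]
finger_gap: 0.0007
finger_force: 0.0
```

```bash
python3 go.py -61 -53 32
```

```text
here(corner mm) [-74.6 -52.2  32.8] yaw rel 0.0003 t 17.7 F [ 0.6 -0.1 -0.3] gap 0.0007
tx 1.36 ty 0.08 tz 0.08 cm, twist 0.000
```

drive_tool:
  motion:
    - {"tx": 0.5, "ty": 0, "tz": 0, "twist": 0}
    - {"tx": 0.5, "ty": 0, "tz": 0, "twist": 0}
    - {"tx": 0.2, "ty": 0, "tz": 0, "twist": 0}
    - {"tx": 0, "ty": 0, "tz": 0, "twist": 0}
    - {"tx": 0.1, "ty": 0, "tz": 0.1, "twist": 0}
    - {"tx": 0, "ty": 0, "tz": 0, "twist": 0}
    - {"tx": 0, "ty": 0, "tz": 0, "twist": 0}

```text
clock: 18.4
tcp_pos: [0.5724, 0.0324, 0.1158]
tcp_rot: [0.0, 0.998, -0.058, -0.0]
ft_force: [-1.1, 0.4, 2.2]
finger_gap: 0.0003
finger_force: 0.9
```

```bash
python3 go.py -61 -53 32
```

```text
here(corner mm) [-61.5 -52.3  31.8] yaw rel 0.0002 t 18.4 F [-1.1  0.4  2.2] gap 0.0003
tx 0.05 ty 0.07 tz -0.02 cm, twist 0.000
```

Contact with the bevel is starting at the expected spot. Small diagonal steps from here.

drive_tool:
  motion:
    - {"tx": 0.1, "ty": 0, "tz": 0.05, "twist": 0}
    - {"tx": 0, "ty": 0, "tz": 0, "twist": 0}
    - {"tx": 0, "ty": 0, "tz": 0, "twist": 0}
    - {"tx": 0, "ty": 0, "tz": 0, "twist": 0}

```text
clock: 18.8
tcp_pos: [0.5732, 0.0323, 0.1154]
tcp_rot: [0.0, 0.998, -0.058, -0.0]
ft_force: [-3.5, -0.3, 6.8]
finger_gap: 0.0002
finger_force: 2.9
```

drive_tool:
  motion:
    - {"tx": 0.12, "ty": 0, "tz": 0.02, "twist": 0}
    - {"tx": 0, "ty": 0, "tz": 0, "twist": 0}
    - {"tx": 0, "ty": 0, "tz": 0, "twist": 0}
    - {"tx": 0, "ty": 0, "tz": 0, "twist": 0}

```text
clock: 19.2
tcp_pos: [0.5735, 0.0323, 0.1152]
tcp_rot: [0.0, 0.998, -0.058, -0.001]
ft_force: [-5.8, -0.2, 8.5]
finger_gap: 0.0005
finger_force: 5.4
```

```bash
python3 go.py -61 -53 32
python3 - <<'E'
from h import *
import time
p=np.load('fit.npz')['p']
for i in range(5):
    d=r.capture('scene'); s=r.state(); print(np.round(s['ft_force'],1), round(s['clock'],2))
q=r.silhouettes(d,'block')
for n in ['slip','gouge','mallet','offcut','brush','teacup']:
    print(n,[np.round(o['location'],3).tolist() for o in r.search_frame(d,n)][:1])
e=r.capture('side')
c=np.array([p[0],p[1],.02]);Rb=Rz(p[2])
m=e['frame'][:,:,::-1].copy()[150:350,200:440]
cv2.imwrite('pics/fin.png',cv2.resize(m,(720,600),interpolation=cv2.INTER_CUBIC))
E
```

```text
here(corner mm) [-60.4 -52.2  31.2] yaw rel 0.0004 t 19.2 F [-5.8 -0.2  8.5] gap 0.0005
tx -0.06 ty 0.08 tz -0.08 cm, twist 0.000
[-5.2  0.2  9.8] 19.25
[-6.1  0.2  9.7] 19.3
[-5.8  0.2  9.5] 19.35
[-5.7 -0.4  9.6] 19.4
[-5.6  0.4  9.7] 19.45
slip [[0.541, -0.167, 0.03]]
gouge [[0.399, -0.444, 0.021]]
mallet []
offcut []
brush [[0.771, 0.024, 0.019]]
teacup [[0.644, 0.397, 0.051]]
```

View pics/fin.png

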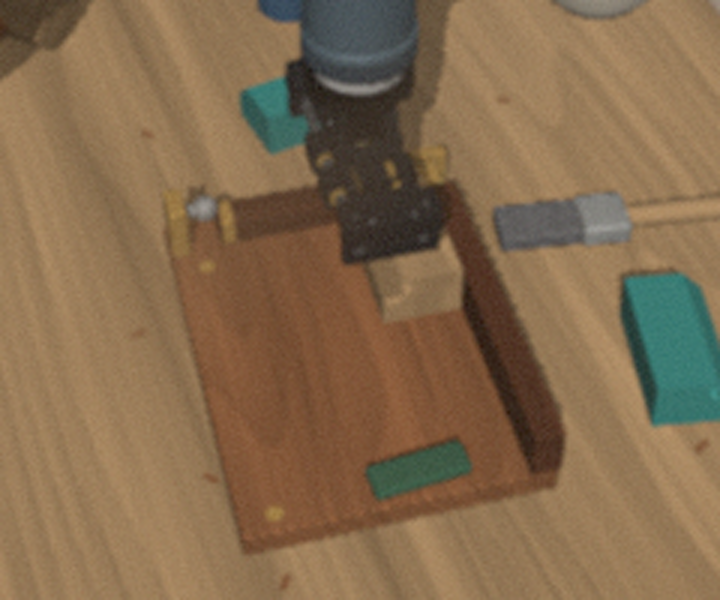

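The side view shows the block tucked into the corner (420,280), flush to the fence, the keeper shut with the ball beside its end (205,208), and the slip untouched (418,468). The push is about 11 N; I'll shift it a little more towards the fence for margin against bed friction.

drive_tool:
  motion:
    - {"tx": 0.12, "ty": 0, "tz": -0.01, "twist": 0}
    - {"tx": 0, "ty": 0, "tz": 0, "twist": 0}
    - {"tx": 0, "ty": 0, "tz": 0, "twist": 0}
    - {"tx": 0, "ty": 0, "tz": 0, "twist": 0}
    - {"tx": 0, "ty": 0, "tz": 0, "twist": 0}
    - {"tx": 0, "ty": 0, "tz": 0, "twist": 0}

```text
clock: 20.45
tcp_pos: [0.5738, 0.0323, 0.1152]
tcp_rot: [0.0, 0.998, -0.058, -0.002]
ft_force: [-7.7, 0.3, 12.0]
finger_gap: 0.0008
finger_force: 7.1
```

```bash
python3 -c "
from workcell import r
s=r.state();print(s['ft_force'],s['clock']);print(r.sign_off())"
```

```text
[-7.68866207  0.34667604 11.99316229] 20.45
the job is handed in; nothing more can be done
None
```

I shut the keeper bar on its stop and brought the block flush to the fence with its end against the keeper. I then handed the job in at 20.45 s while holding a steady diagonal push of about 14 N (7.7 N towards the fence, 12 N down); no verdict came back.

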